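Reset the vial shaker and press its splined head home

TASK

Reset the tripped vial shaker by pushing the small button at the bottom of the hole in its top all the way in with the stylus, then put the stylus back upright in its stand and let go of it. Next take the round vial head off its parking collar by its grip bar, turn it until the cross-shaped stem under it lines up with the cross slots of the shaker's hub, slide it down until its disc sits flat on the hub, and finish while still holding it pressed fully home against the spring in the hub. Do not disturb the jars, vials, dish and spatula standing about.

Things in the scene. Friction and masses are not known exactly. Their poses are not given: they have to be found in the camera images.
- drive: vial shaker drive, a low white housing, 150 x 220 mm, top deck 70 mm above the bench, fixed to the bench. Origin: centre of its underside, z up. On the deck: the steel hub on its axis at y = +50 mm, and at y = -65 mm a grey plate 44 x 44 x 10 mm with the button's hole (both at x = 0 in this frame).
- reset_hole (a point): centre of the mouth of the reset button's hole, on the upper face of the grey plate, 80 mm above the bench; round vertical hole 12 mm in diameter with a small chamfer. The white button (10 mm across) lies 5 mm below the mouth at rest.
- reset_button (a joint): reset button: 0 at rest, grows as it is pushed down, stops at 0.004 m (all the way in); sprung, about 1.5 N at the start and 3.5 N at the stop.
- stylus: stylus standing upright in its stand: steel pin 6 mm diameter, 40 mm long, then a steel collar 22 mm diameter, 4 mm thick, then a round black handle 16 mm diameter, 66 mm long (total 110 mm). 50 g. Origin: the free end of the pin; z points from there up the handle, whose middle is at z = 77 mm.
- stylus_tip (a point): free (lower) end of the stylus pin, same point as the stylus's origin.
- stylus_stand: white block 60 x 60 x 45 mm, fixed to the bench, with a 12 mm vertical through-hole in the middle. The stylus hangs in it with its collar on the block's upper face, tip 5 mm above the bench. Origin: centre of its underside.
- stand_hole (a point): centre of the mouth of the stylus stand's hole, 45 mm above the bench.
- head: vial head: aluminium disc 92 mm diameter, 8 mm thick, 0.22 kg. Origin: centre of its underside, z up. On top a black grip bar 40 mm long (x), 14 mm thick (y), z = 8 to 53 mm. Below, a stem of two crossed fins along x and y, each 44 mm end to end, 8 mm thick, 20 mm long; lowest 5 mm thinned to 5 mm (41 mm end to end) as lead-in. Fits the hub in any of four quarter turns.
- head_stand: grey parking collar (ring) 68 mm outer, 52 mm inner diameter, 35 mm tall, fixed to the bench; the head's disc lies on it, stem inside the bore, so the head must be lifted over 20 mm to come out. Origin: centre of its underside.
- hub_top (a point): centre of the hub's top face, 100 mm above the bench; x and y run along its two crossed slots, z up. The hub is a steel square 52 x 52 mm split by slots 11 mm wide, 26 mm deep, open at the ends; its vertical shaft turns with a light twist (0.06 N m). Fully home, the head's origin coincides with this point.
- plunger (a joint): sprung brass plunger (10 mm across) in the middle of the hub's slots: 0 at rest, its top 13 mm below the hub's top; grows as the stem pushes it down, 0.007 m with the head fully home. About 6 N at the start and 10.5 N at home, so the head rises again unless it is held down.
- jar_right: bystander: glass jar with metal lid, 70 mm diameter, 110 mm tall, behind on the right. Origin at the centre of its base.
- jar_left: bystander: glass jar with metal lid, 70 mm diameter, 110 mm tall, behind on the left. Origin at the centre of its base.
- vial_a: bystander: foil-capped vial 30 mm diameter, 65 mm tall, near the robot, left. Origin at the centre of its base.
- vial_b: bystander: foil-capped vial 30 mm diameter, 65 mm tall, near the robot, right. Origin at the centre of its base.
- vial_c: bystander: foil-capped vial 30 mm diameter, 65 mm tall, far left. Origin at the centre of its base.
- dish: bystander: white dish 90 mm diameter, 30 mm tall, far right. Origin at the centre of its base.
- spatula: bystander: small spatula 150 mm long lying flat in front of the shaker.
Mind the look-alikes: they are no part of the job. Leave any pink look-alike of the stylus alone.

How it is judged:
By the outcome, as a careful person would: the job done as asked, in the order asked, and still so for the second after the job is handed in, while the arm keeps its last pose, push and grip.
It also fails if it takes over 64 s, if anything falls off the work surface, if the arm or the gripper's body presses on something with over 40 N, if the wrist force passes 120 N, or if a joint passes its speed limit or range.

ROBOT

A 6-joint arm with a two-finger parallel gripper is mounted at the origin on the work surface. World frame = base frame: x ahead of the robot, y to its left, z up, the work surface at z = 0. Lengths are in m, angles in rad, forces in N, time in s.
With the tool pointing down it reaches from about 0.375 to 0.9 m from the base axis. Payload 3.1 kg.
Tool frame: the origin (TCP) lies midway between the tips of the shut fingers; the grasp point (between the pads) lies grip_point_offset behind it (grip_point_offset is the distance from the TCP to the grasp point, in m); y points along the fingers, z is the direction in which the jaws open and shut, and the axes are right-handed (so a half turn about y gives the same grasp; the last joint's range is limited). The gripper opens to 87 mm and grips with 3 to 60 N. Pads are 19 mm wide; open, the fingers measure 117 mm over their backs; the gripper's body (75 mm by 190 mm) begins 51 mm behind the grasp point.
Start: joints at [-1.421, 0.527, 1.433, -0, 1.181, -0.178], TCP at [0.201, -0.592, 0.223] pointing down, gripper open.
Joint ranges: [-3.08, 3.08], [-0.75, 2.2], [0.22, 2.44], [-1.43, 4.57], [0, 2.65], [-2.85, 2.85]. Speed limits (rad/s): [2.79, 2.79, 3.14, 3.14, 3.14, 3.14].

INTERFACE

Orientations are given as a unit quaternion [x, y, z, w].
In Python, from rig import * gives the robot as it stands.
- The arm moves only by the tool jog_arm, never from a script. Its argument "increments" is a list that holds one entry, the list of rows, each a list of 7 numbers: the turn, a rotation vector about the world's x, y, z in degrees, then the shift along the world's x, y, z in m, then the closure, from -1 (fully open) to 1 (shut), so that 0 is half open. In form: [[[rx, ry, rz, x, y, z, jaw], ...]]. A call has 1 to 8 rows; each row is the pose to reach, as a shift and turn from the pose measured when the call began; what a row does not reach only later rows make up. A row lasts 1/10 s, in which the tool goes at most 50 mm and 8.59 degrees, less where a joint would pass 70% of its speed; a pose out of reach is approached as far as the arm can. A call with a gripper value outside its range is refused whole. The fingers move at their own pace and stop on an object; "squeeze" is the grip in N (left out, the last holds). Time passes only in rows, so rows that repeat a pose let the fingers close. It gives the time, the measured TCP pose, the force and the opening at its end, in the units of the state.
- get_obs(): the state, without advancing time (a new reading comes with each control period).
- camera(name): name is "scene" or "top" or "wrist"; returns the picture (420x560x3 uint8, red, green, blue); there is no depth.
- camera_info(name): a dict with "K" (3x3 intrinsics, pixels), "R" (3x3) and "t" (3): a world point X has camera coordinates R X + t. Camera axes: x right, y down, z forward; pixel columns grow to the right and rows downward; lengths in m; the calibration is good to about 2 mm. A picture is of the moment at which its call begins: read the wrist's pose just before it. camera_info takes no time and is no camera call; for the wrist camera it gives the pose at the moment of the call.
- hand_in(): hands the job in, once; it reports no verdict.
The state is a dict: "time": time; "q": joint angles; "joint_velocities": joint speeds; "joint_torque": joint torques, N m; "position": TCP position; "tool_rot": TCP orientation; "ft_force": force on the tool from outside, world axes, zero at the start; "moment": the same for the moment, N m; "grip_width": finger opening in m.
Only numpy, scipy, OpenCV 4.12 (cv2) and the standard library are available. Lean on these libraries where they do the work, as an engineer would, in place of code of your own. Each camera call takes 0.05 s, during which the arm holds its last target.

## Working session

There is one attempt and no reset: what is moved stays moved. The work goes in short steps, Python scripts to look and compute and a tool call to move; the robot and the scene stay as the last step left them, time stands still between calls to the robot, and variables do not carry over. Pictures are saved under pics/ and viewed, and the job is handed in when it is done.

Besides the shell and the picture viewer there is one more tool, called as a command line: name --argument value ..., lists and objects as JSON in quotes. jog_arm: Moves the arm, as the interface text tells. Its arguments: {"type":"object","properties":{"increments":{"type":"array","items":{"type":"array","items":{"type":"array","items":{"type":"number"}}}},"squeeze":{"type":"number"}},"required":["increments"]}

```bash
mkdir -p pics; ls; python3 - <<'E'
from rig import *
import cv2,numpy as np
o=get_obs()
print({k:np.round(v,4).tolist() for k,v in o.items()})
for n in["scene","top","wrist"]:
    i=camera_info(n); print(n,np.round(i["K"],1).tolist(),np.round(i["R"],3).tolist(),np.round(i["t"],3).tolist())
    cv2.imwrite(f"pics/a_{n}.png",camera(n)[:,:,::-1])
E
```

```text
pics
{'time': 0.0, 'q': [-1.4215, 0.5284, 1.4339, -0.0, 1.1814, -0.1785], 'joint_velocities': [0.0009, -0.0014, 0.0003, -0.0007, -0.0015, 0.0003], 'joint_torque': [-0.0004, -44.0043, -17.6592, 0.0632, 0.0581, -0.0002], 'position': [0.2011, -0.591, 0.2216], 'tool_rot': [-0.1154, 0.6984, -0.6969, 0.1154], 'ft_force': [-0.4302, 0.2063, 0.6124], 'moment': [0.0132, 0.0007, 0.0037], 'grip_width': 0.0871}
scene [[537.6, 0.0, 265.9], [0.0, 537.6, 207.8], [0.0, 0.0, 1.0]] [[-0.538, 0.843, -0.012], [0.462, 0.283, -0.841], [-0.705, -0.458, -0.542]] [0.299, -0.178, 1.832]
top [[395.2, 0.0, 284.9], [0.0, 395.2, 207.1], [0.0, 0.0, 1.0]] [[-0.072, -0.997, 0.0], [-0.972, 0.07, -0.222], [0.222, -0.016, -0.975]] [0.031, 0.574, 1.092]
wrist [[290.0, 0.0, 280.6], [0.0, 290.0, 212.2], [0.0, 0.0, 1.0]] [[0.322, -0.947, -0.001], [-0.907, -0.308, 0.288], [-0.273, -0.092, -0.958]] [-0.623, -0.034, 0.391]
```

View pics/a_scene.png

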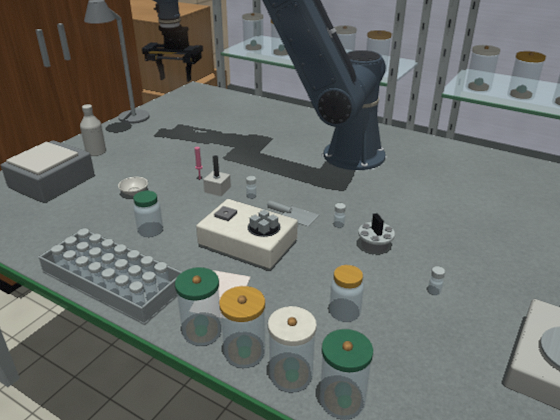

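View pics/a_top.png

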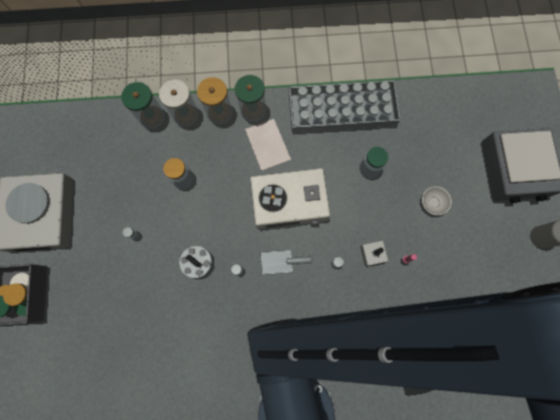

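View pics/a_wrist.png

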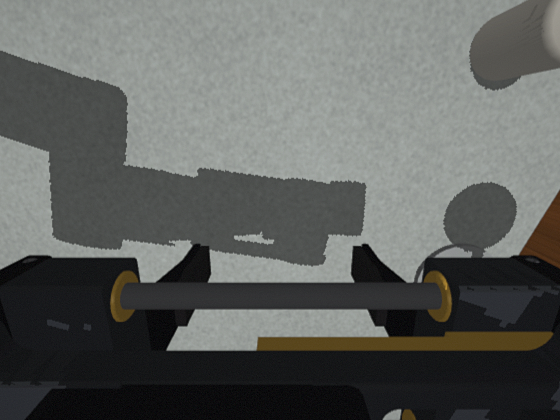

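```bash
cat > h.py <<'E'
import numpy as np,cv2
def ray(i,u,v):
    d=i["R"].T@np.linalg.solve(i["K"],[u,v,1.]); c=-i["R"].T@i["t"]; return c,d
def onz(i,u,v,z):
    c,d=ray(i,u,v); return c+d*(z-c[2])/d[2]
def proj(i,X):
    p=i["K"]@(i["R"]@np.array(X,float)+i["t"]); return p[:2]/p[2]
def tri(a,b):
    A=[];B=[]
    for i,u,v in (a,b):
        c,d=ray(i,u,v); d/=np.linalg.norm(d); P=np.eye(3)-np.outer(d,d); A.append(P);B.append(P@c)
    x=np.linalg.lstsq(np.vstack(A),np.hstack(B),rcond=None)[0]
    return x,[np.linalg.norm(P@x-b) for P,b in zip(A,B)]
E
python3 - <<'E'
import cv2
t=cv2.imread("pics/a_top.png");s=cv2.imread("pics/a_scene.png")
cv2.imwrite("pics/b_top.png",cv2.resize(t[150:290,170:430],None,fx=3,fy=3,interpolation=cv2.INTER_CUBIC))
cv2.imwrite("pics/b_scene.png",cv2.resize(s[140:270,180:400],None,fx=3.6,fy=3.6,interpolation=cv2.INTER_CUBIC))
E
```

```text
(no output)
```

View pics/b_top.png

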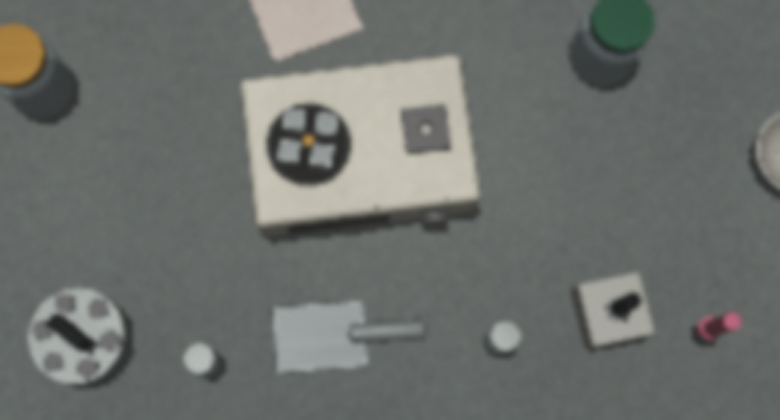

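View pics/b_scene.png

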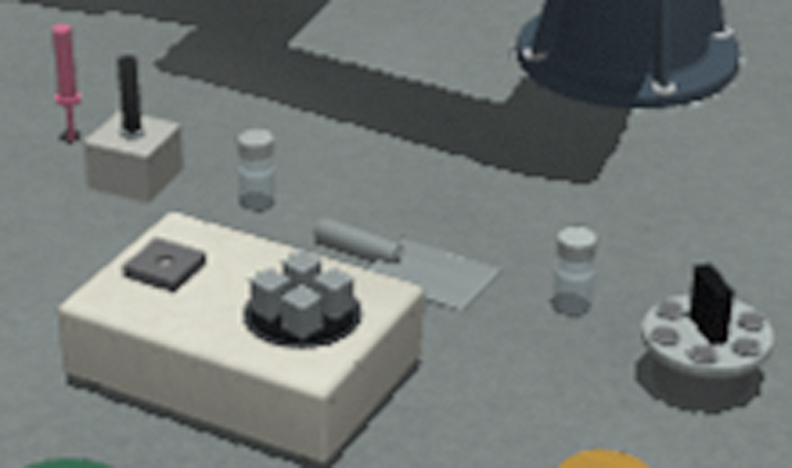

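```bash
python3 - <<'E'
from rig import *
from h import *
T=camera_info("top");S=camera_info("scene")
tp=lambda x,y:(x/3+170-.33,y/3+150-.33)
sp=lambda x,y:(x/3.6+180-.36,y/3.6+140-.36)
for n,p,z in [("stylustop",tp(636,299),.115),("stand",tp(614,311),.045),("button/hole",tp(426,129),.08),("plunger",tp(308,141),.087),("head disc",tp(77,336),.043),("bar end1",tp(52,322),.088),("bar end2",tp(90,348),.088),("plate",tp(426,129),.08),("vialb",tp(505,337),.065),("viala",tp(200,359),.065),("spatH",tp(420,330),.01),("jarL",tp(20,55),.11),("jarR",tp(622,22),.11),("pink",tp(733,321),.11)]:
    print(n,np.round(onz(T,*p,z),4))
print("scene")
for n,p,z in [("stylustop",sp(127,60),.115),("hole",sp(165,262),.08),("plate",sp(165,262),.08),("head disc",sp(707,332),.043)]:
    print(n,np.round(onz(S,*p,z),4))
a=tp(636,299);b=sp(127,60);print(tri((T,*a),(S,*b)))
# drive deck corners top view z=.07
t=cv2.imread("pics/a_top.png")
for nm,box in [("drive",(165,225,245,335)),("stand",(235,270,358,392))]:
    y0,y1,x0,x1=box;g=t[y0:y1,x0:x1].astype(int)
    m=((g.min(2)>(165 if nm=="drive" else 140))).astype(np.uint8)
    c=max(cv2.findContours(m,0,2)[0],key=cv2.contourArea)
    r=cv2.boxPoints(cv2.minAreaRect(c))+[x0,y0]; P=np.array([onz(T,u,v,.07 if nm=="drive" else .045) for u,v in r])
    print(nm,np.round(P,4).tolist(),P.mean(0),[np.linalg.norm(P[i]-P[i-1]) for i in range(4)])
E
```

```text
stylustop [ 0.4265 -0.2641  0.115 ]
stand [ 0.4235 -0.2591  0.045 ]
button/hole [ 0.6086 -0.0905  0.08  ]
plunger [0.6031 0.0243 0.087 ]
head disc [0.4369 0.2595 0.043 ]
bar end1 [0.4468 0.2725 0.088 ]
bar end2 [0.4203 0.2379 0.088 ]
plate [ 0.6086 -0.0905  0.08  ]
vialb [ 0.4046 -0.1487  0.065 ]
viala [0.4047 0.1397 0.065 ]
spatH [ 0.4218 -0.0729  0.01  ]
jarL [0.7017 0.2936 0.11  ]
jarR [ 0.6936 -0.2856  0.11  ]
pink [ 0.4007 -0.3509  0.11  ]
scene
stylustop [ 0.425 -0.261  0.115]
hole [ 0.6113 -0.0884  0.08  ]
plate [ 0.6113 -0.0884  0.08  ]
head disc [0.4379 0.2608 0.043 ]
(array([ 0.42559033, -0.26254597,  0.1152905 ]), [np.float64(0.0016411416122069224), np.float64(0.0016411416122072493)])
drive [[0.6709, 0.0835, 0.07], [0.6811, -0.13, 0.07], [0.5412, -0.1323, 0.07], [0.532, 0.0756, 0.07]] [ 0.60631676 -0.02579948  0.07      ] [np.float64(0.13920214670551403), np.float64(0.2137135176003355), np.float64(0.13992567874111642), np.float64(0.20809231761382238)]
stand [[0.4504, -0.2301, 0.045], [0.4588, -0.287, 0.045], [0.4022, -0.2923, 0.045], [0.3941, -0.2359, 0.045]] [ 0.42638063 -0.26131393  0.045     ] [np.float64(0.05661998367910806), np.float64(0.057565053584008576), np.float64(0.05678413292819527), np.float64(0.0569385305568118)]
```

```bash
python3 - <<'E'
import rig
from rig import *
from h import *
print([n for n in dir(rig) if not n.startswith('__')], getattr(rig,'grip_point_offset',None))
from scipy.spatial.transform import Rotation as R
o=get_obs();print(np.round(R.from_quat(o["tool_rot"]).as_matrix(),3))
i=camera_info("wrist");print(np.round(-i["R"].T@i["t"],3))
E
```

```text
['Unreachable', 'camera', 'camera_info', 'get_obs', 'grip_point_offset', 'hand_in'] 0.0187
[[-0.947 -0.     0.322]
 [-0.322  0.002 -0.947]
 [-0.    -1.    -0.002]]
[ 0.276 -0.565  0.383]
```

jog_arm --increments '[[[0, 0, 71.2, 0.2245, 0.329, 0, -1], [0, 0, 71.2, 0.2245, 0.329, 0, -1], [0, 0, 71.2, 0.2245, 0.329, 0, -1], [0, 0, 71.2, 0.2245, 0.329, 0, -1], [0, 0, 71.2, 0.2245, 0.329, 0, -1], [0, 0, 71.2, 0.2245, 0.329, 0, -1], [0, 0, 71.2, 0.2245, 0.329, 0, -1], [0, 0, 71.2, 0.2245, 0.329, 0, -1]]]'

```text
time: 0.95
position: [0.4264, -0.2602, 0.2217]
tool_rot: [-0.491, 0.51, -0.509, 0.49]
ft_force: [-0.4, -0.1, 0.2]
grip_width: 0.0873
```

jog_arm --increments '[[[0, 0, 0, 0, 0, 0, -1], [0, 0, 0, 0, 0, 0, -1]]]'

```text
time: 1.15
position: [0.4268, -0.259, 0.2217]
tool_rot: [-0.492, 0.509, -0.508, 0.491]
ft_force: [-0.1, -1.4, 0.1]
grip_width: 0.087
```

```bash
cat > look.py <<'E'
import sys
from rig import *
from h import *
import json
n,cam=sys.argv[1:3]
from scipy.spatial.transform import Rotation as R
o=get_obs();i=camera_info(cam)
cv2.imwrite(f"pics/{n}.png",camera(cam)[:,:,::-1])
json.dump({k:np.asarray(i[k]).tolist() for k in i},open(f"pics/{n}.json","w"))
m=R.from_quat(o["tool_rot"]).as_matrix()
print(round(float(o["time"]),2),np.round(o["position"],4),"jaw",np.round(np.degrees(np.arctan2(m[1,2],m[0,2])),2),"y",np.round(m[:,1],4),"F",np.round(o["ft_force"],2),"M",np.round(o["moment"],3),"w",round(float(o["grip_width"]),4),"q",np.round(o["q"],2))
E
python3 look.py c1 wrist
```

```text
1.15 [ 0.4268 -0.259   0.2217] jaw -1.97 y [-2.1e-03  3.0e-04 -1.0e+00] F [-0.13 -1.36  0.12] M [-0.052 -0.114  0.027] w 0.087 q [-0.77  0.36  1.74 -0.    1.04 -0.73]
```

View pics/c1.png

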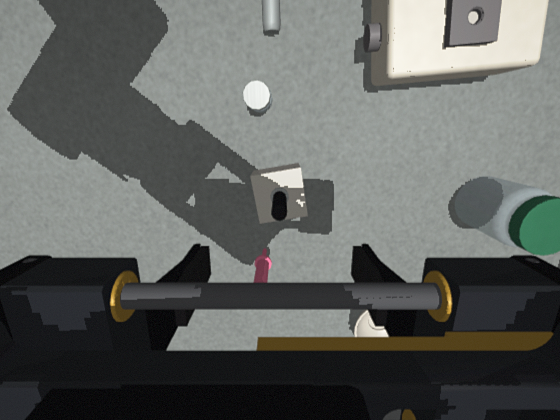

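```bash
python3 - <<'E'
from h import *
import json
i={k:np.array(v) for k,v in json.load(open("pics/c1.json")).items()}
im=cv2.imread("pics/c1.png")
g=im[155:235,240:320].astype(int); m=(g.max(2)<25).astype(np.uint8)
c=max(cv2.findContours(m,0,2)[0],key=cv2.contourArea)[:,0]+[240,155]
print(c.min(0),c.max(0))
print("pred top r8:",proj(i,[.4255,-.262,.115]),proj(i,[.4255,-.262,.049]))
for (u,v) in [(279.5,c[:,1].max()-5.5)]: print(onz(i,u,v,.115))
cv2.imwrite("pics/c1z.png",cv2.resize(im[150:240,230:330],None,fx=6,fy=6,interpolation=cv2.INTER_CUBIC))
for (u,v,z) in [(474.5,16,.08),(462,20,.08)]: print(onz(i,u,v,z))
E
```

```text
[272 192] [286 219]
pred top r8: [279.72204981 214.69974133] [279.95290707 198.14340059]
[ 0.4253285  -0.26077793  0.115     ]
[ 0.60802188 -0.09050732  0.08      ]
[ 0.59717304 -0.09328296  0.08      ]
```

View pics/c1z.png

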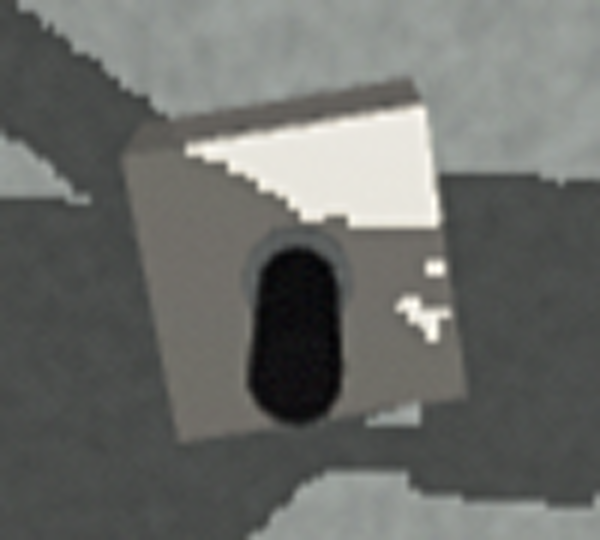

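jog_arm --increments '[[[0, 0, 2, -0.0013, -0.0025, -0.04, -1], [0, 0, 2, -0.0013, -0.0025, -0.08, -1], [0, 0, 2, -0.0013, -0.0025, -0.12, -1], [0, 0, 2, -0.0013, -0.0025, -0.145, -1], [0, 0, 2, -0.0013, -0.0025, -0.1587, -1], [0, 0, 2, -0.0013, -0.0025, -0.1587, -1], [0, 0, 2, -0.0013, -0.0025, -0.1587, -1]]]' --squeeze 25

```text
time: 1.9
position: [0.4247, -0.2643, 0.063]
tool_rot: [-0.499, 0.502, -0.501, 0.498]
ft_force: [0.1, -1.2, 0.1]
grip_width: 0.0872
```

```bash
python3 look.py c2 wrist
```

```text
1.9 [ 0.4247 -0.2643  0.063 ] jaw -0.26 y [-2.e-03 -3.e-04 -1.e+00] F [ 0.06 -1.16  0.09] M [-0.002 -0.089  0.044] w 0.0872 q [-0.78  0.63  1.87 -0.    0.64 -0.77]
```

View pics/c2.png

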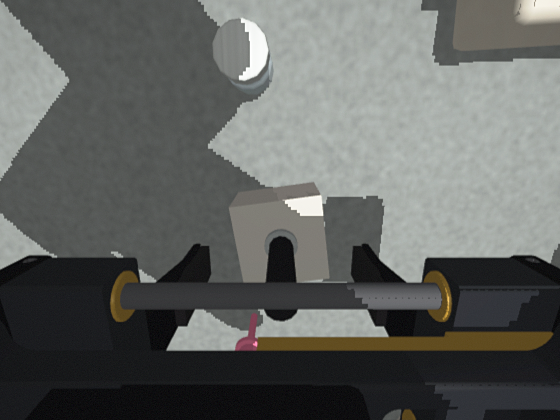

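```bash
python3 - <<'E'
from h import *
import json
i={k:np.array(v) for k,v in json.load(open("pics/c2.json")).items()}
im=cv2.imread("pics/c2.png")
cv2.imwrite("pics/c2z.png",cv2.resize(im[170:330,190:380],None,fx=4,fy=4,interpolation=cv2.INTER_CUBIC))
# camera centre relative to TCP
print(-i["R"].T@i["t"])
for u,v in [(281.5,244)]: print(onz(i,u,v,.049))
g=onz(i,281,318,.115);print(g)
E
```

```text
[ 0.42505238 -0.18364618  0.22438054]
[ 0.4250968  -0.25849065  0.049     ]
[ 0.42472504 -0.26576139  0.115     ]
```

View pics/c2z.png

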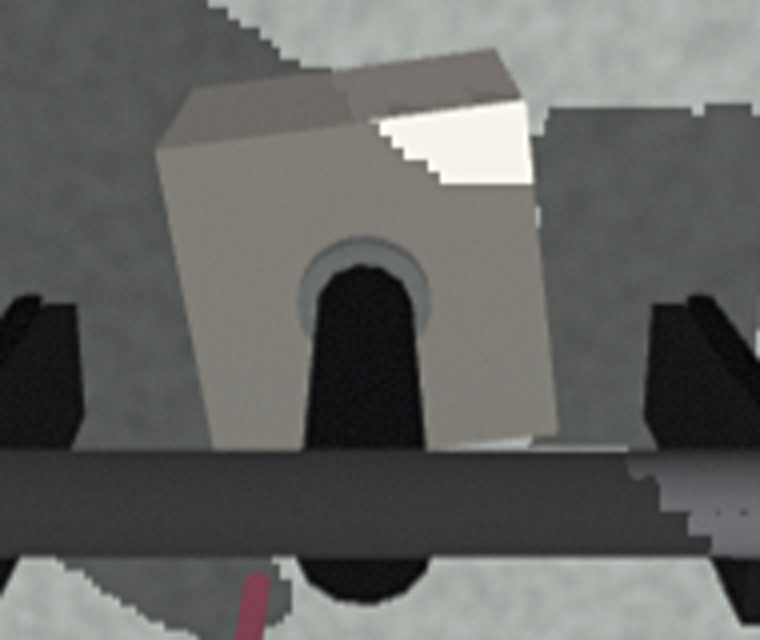

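jog_arm --increments '[[[0, 0, 0, 0, 0.003, 0, -1], [0, 0, 0, 0, 0.003, 0, 0.3], [0, 0, 0, 0, 0.003, 0, 1], [0, 0, 0, 0, 0.003, 0, 1], [0, 0, 0, 0, 0.003, 0, 1], [0, 0, 0, 0, 0.003, 0, 1], [0, 0, 0, 0, 0.003, 0, 1], [0, 0, 0, 0, 0.003, 0, 1]]]' --squeeze 25

```text
time: 2.75
position: [0.4251, -0.2612, 0.0635]
tool_rot: [0.5, -0.501, 0.501, -0.498]
ft_force: [1.0, -0.4, -0.0]
grip_width: 0.0392
```

```bash
python3 look.py c3 wrist
```

```text
2.75 [ 0.4251 -0.2612  0.0635] jaw -0.22 y [-0.001  -0.0011 -1.    ] F [ 1.04 -0.41 -0.01] M [-0.027 -0.081  0.009] w 0.0392 q [-0.77  0.62  1.88 -0.    0.64 -0.77]
```

View pics/c3.png

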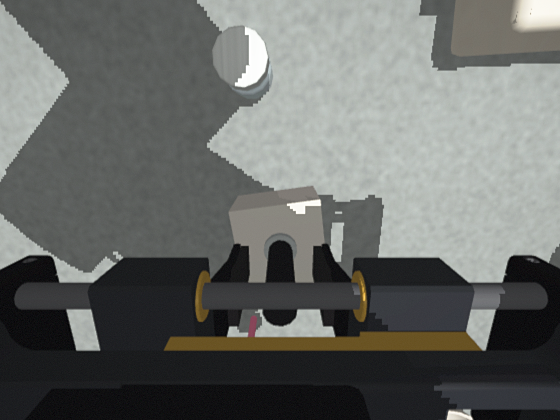

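jog_arm --increments '[[[0, 0, 0, 0, 0, 0, 1], [0, 0, 0, 0, 0, 0, 1], [0, 0, 0, 0, 0, 0, 1], [0, 0, 0, 0, 0, 0, 1], [0, 0, 0, 0, 0, 0, 1], [0, 0, 0, 0, 0, 0, 1]]]'

```text
time: 3.4
position: [0.4251, -0.2612, 0.0635]
tool_rot: [-0.5, 0.501, -0.501, 0.498]
ft_force: [-0.6, 0.4, -0.3]
grip_width: 0.0155
```

```bash
python3 look.py c4 wrist
```

```text
3.4 [ 0.4251 -0.2612  0.0635] jaw -0.23 y [-0.0011 -0.0011 -1.    ] F [-0.61  0.38 -0.34] M [ 0.046 -0.036 -0.036] w 0.0155 q [-0.77  0.62  1.88 -0.    0.64 -0.77]
```

jog_arm --increments '[[[0, 0, 0, 0, 0, 0.03, 1], [0, 0, 0, 0, 0, 0.07, 1], [0, 0, 0, 0, 0, 0.11, 1], [0, 0, 0, 0.035, 0.033, 0.12, 1], [0, 0, 0, 0.07, 0.065, 0.12, 1], [0, 0, 0, 0.105, 0.098, 0.12, 1], [0, 0, 0, 0.14, 0.13, 0.12, 1], [0, 0, 0, 0.17, 0.16, 0.12, 1]]]'

```text
time: 4.25
position: [0.5965, -0.0995, 0.1835]
tool_rot: [0.5, -0.501, 0.501, -0.499]
ft_force: [-0.0, -0.7, -0.8]
grip_width: 0.0155
```

```bash
python3 look.py c5 wrist
```

```text
4.25 [ 0.5965 -0.0995  0.1835] jaw -0.2 y [-5.0e-04 -1.2e-03 -1.0e+00] F [-0.01 -0.66 -0.75] M [-0.068 -0.159  0.003] w 0.0155 q [-0.35  0.55  1.52 -0.    1.07 -0.35]
```

View pics/c5.png

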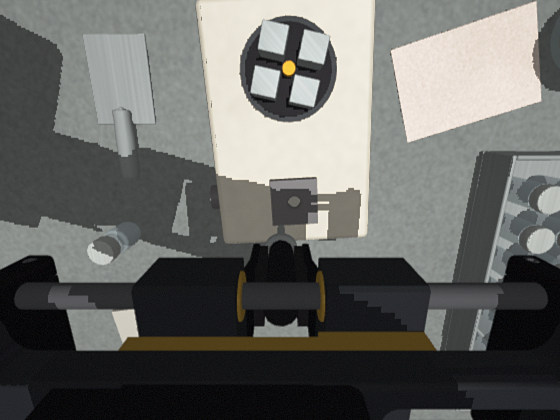

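```bash
python3 - <<'E'
from h import *
import json
i={k:np.array(v) for k,v in json.load(open("pics/c5.json")).items()}
im=cv2.imread("pics/c5.png")
cv2.imwrite("pics/c5z.png",cv2.resize(im[170:260,230:340],None,fx=7,fy=7,interpolation=cv2.INTER_CUBIC))
cv2.imwrite("pics/c5h.png",cv2.resize(im[0:130,220:360],None,fx=5,fy=5,interpolation=cv2.INTER_CUBIC))
print("cam",-i["R"].T@i["t"])
print("tip pred",proj(i,[.5965,-.0995,.125]),"collar",proj(i,[.5965,-.0995,.165]))
E
```

```text
cam [ 0.59658717 -0.01873973  0.34486358]
tip pred [280.76121661 228.73563397] collar [280.81198926 249.2172799 ]
```

View pics/c5z.png

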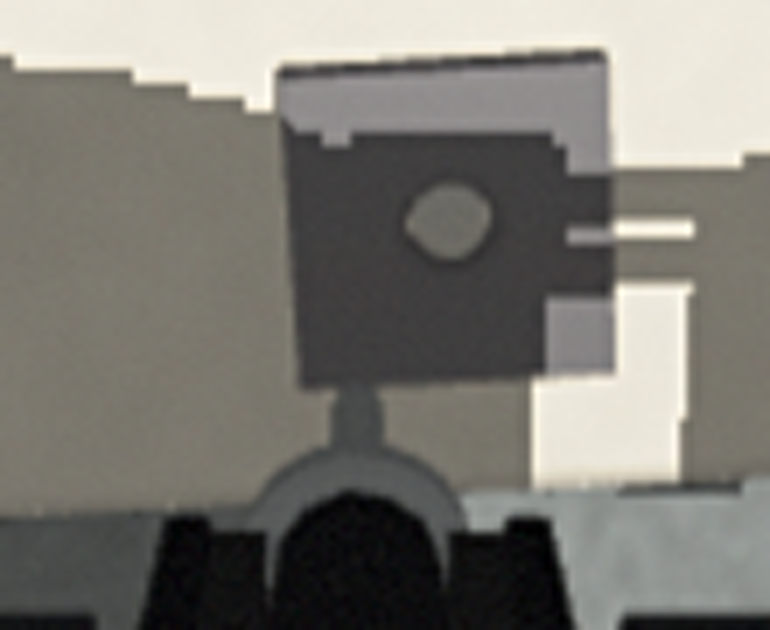

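View pics/c5h.png

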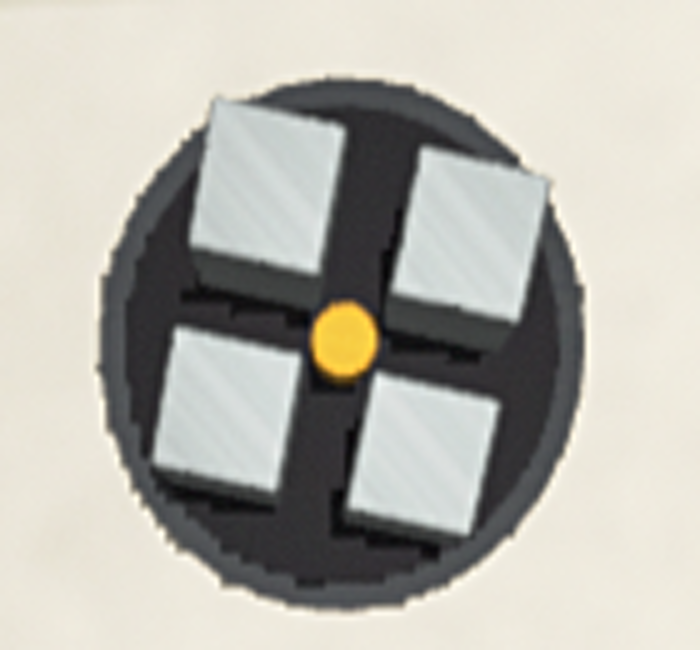

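```bash
python3 - <<'E'
from h import *
import json
i={k:np.array(v) for k,v in json.load(open("pics/c5.json")).items()}
f=lambda x,y:((x+.5)/7-.5+230,(y+.5)/7-.5+170)
print("hole",onz(i,*f(449,221),.08))
P=np.array([onz(i,*f(*c),.08) for c in[(281,76),(606,57),(615,375),(300,387)]]);print(P.round(4).tolist(),P.mean(0),[np.linalg.norm(P[k]-P[k-1]).round(4) for k in range(4)])
im=cv2.imread("pics/c5.png")
g=im[0:130,220:360]; m=(g.min(2)>150).astype(np.uint8)
hs=cv2.cvtColor(g,cv2.COLOR_BGR2HSV)
m=((hs[...,2]>150)&(hs[...,1]<30)&((g[...,0].astype(int)-g[...,2])>-3)).astype(np.uint8)
m=cv2.morphologyEx(m,cv2.MORPH_OPEN,np.ones((3,3)))
cs=[c for c in cv2.findContours(m,0,2)[0] if 250<cv2.contourArea(c)<1200]
C=[]
for c in cs:
    r=cv2.minAreaRect(c);b=cv2.boxPoints(r)+[220,0];Q=np.array([onz(i,u,v,.1) for u,v in b])
    e=Q[1]-Q[0];print("sq",cv2.contourArea(c),Q.mean(0).round(4),np.degrees(np.arctan2(e[1],e[0])).round(1)%90,[np.linalg.norm(Q[k]-Q[k-1]).round(4) for k in range(4)]);C.append(Q.mean(0))
C=np.array(C);print("hub",C.mean(0))
my=((hs[...,0]>15)&(hs[...,0]<35)&(hs[...,1]>150)&(hs[...,2]>150)).astype(np.uint8)
M=cv2.moments(my);print("plunger",onz(i,M['m10']/M['m00']+220,M['m01']/M['m00'],.087))
E
```

```text
hole [ 0.60880114 -0.08837755  0.08      ]
[[0.5864, -0.0685, 0.08], [0.6293, -0.0661, 0.08], [0.6319, -0.1104, 0.08], [0.5884, -0.112, 0.08]] [ 0.60901    -0.08927344  0.08      ] [np.float64(0.0435), np.float64(0.0429), np.float64(0.0443), np.float64(0.0435)]
sq 637.0 [0.615  0.0063 0.1   ] 76.4 [np.float64(0.0202), np.float64(0.0197), np.float64(0.0197), np.float64(0.0198)]
sq 655.5 [0.5845 0.0129 0.1   ] 75.9 [np.float64(0.0202), np.float64(0.02), np.float64(0.0197), np.float64(0.02)]
sq 718.0 [0.6217 0.0369 0.1   ] 76.0 [np.float64(0.0202), np.float64(0.0196), np.float64(0.0197), np.float64(0.0197)]
sq 737.5 [0.5911 0.0436 0.1   ] 75.9 [np.float64(0.0202), np.float64(0.02), np.float64(0.0197), np.float64(0.0201)]
hub [0.60305746 0.02491967 0.1       ]
plunger [0.6030879  0.02490307 0.087     ]
```

jog_arm --increments '[[[0, 0, 0, 0.0123, 0.0108, 0, 1], [0, 0, 0, 0.0123, 0.0108, -0.02, 1], [0, 0, 0, 0.0123, 0.0108, -0.035, 1], [0, 0, 0, 0.0123, 0.0108, -0.035, 1], [0, 0, 0, 0.0123, 0.0108, -0.035, 1]]]'

```text
time: 4.8
position: [0.6133, -0.0842, 0.1486]
tool_rot: [-0.498, 0.499, -0.501, 0.502]
ft_force: [0.5, 0.4, -0.8]
grip_width: 0.0158
```

```bash
python3 look.py c6 wrist; python3 - <<'E'
import cv2
im=cv2.imread("pics/c6.png");cv2.imwrite("pics/c6z.png",cv2.resize(im[170:270,220:340],None,fx=6,fy=6,interpolation=cv2.INTER_CUBIC))
E
```

```text
4.8 [ 0.6133 -0.0842  0.1486] jaw -0.05 y [ 0.0052  0.0021 -1.    ] F [ 0.46  0.45 -0.78] M [-0.038 -0.071 -0.041] w 0.0158 q [-0.32  0.61  1.52  0.    1.01 -0.32]
```

View pics/c6z.png

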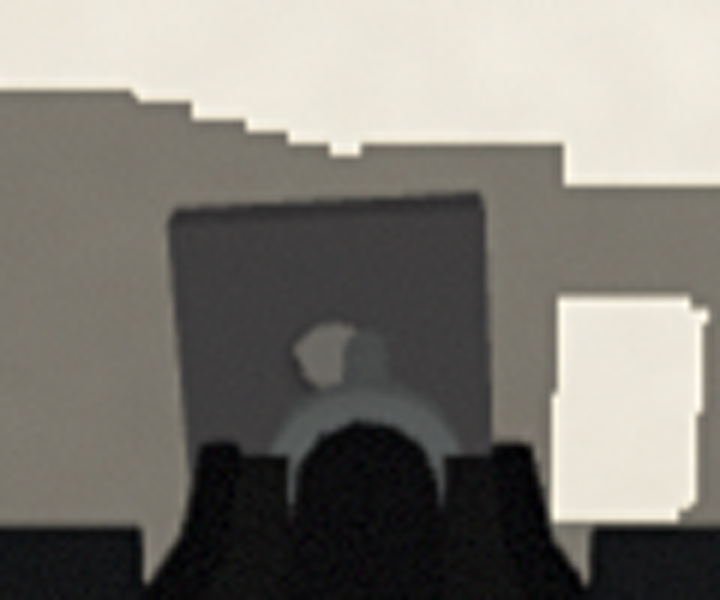

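jog_arm --increments '[[[0, 0, 0, -0.0045, -0.0045, 0, 1], [0, 0, 0, -0.0045, -0.0045, 0, 1], [0, 0, 0, -0.0045, -0.0045, 0, 1]]]'

```text
time: 5.15
position: [0.6094, -0.0895, 0.15]
tool_rot: [0.497, -0.499, 0.502, -0.502]
ft_force: [0.5, 0.2, -0.5]
grip_width: 0.0152
```

```bash
python3 look.py c7 wrist; python3 - <<'E'
import cv2
im=cv2.imread("pics/c7.png");cv2.imwrite("pics/c7z.png",cv2.resize(im[170:270,220:340],None,fx=6,fy=6,interpolation=cv2.INTER_CUBIC))
E
python3 - <<'E'
from h import *
import json
i={k:np.array(v) for k,v in json.load(open("pics/c7.json")).items()}
print("cam",-i["R"].T@i["t"],"hole px",proj(i,[.6088,-.0886,.08]))
E
```

```text
5.15 [ 0.6094 -0.0895  0.15  ] jaw -0.11 y [ 0.0078  0.0013 -1.    ] F [ 0.46  0.2  -0.46] M [ 0.01  -0.131 -0.003] w 0.0152 q [-0.33  0.6   1.53  0.    1.01 -0.33]
cam [ 0.60796766 -0.00913651  0.3115258 ] hole px [279.41827859 223.25347919]
```

View pics/c7z.png

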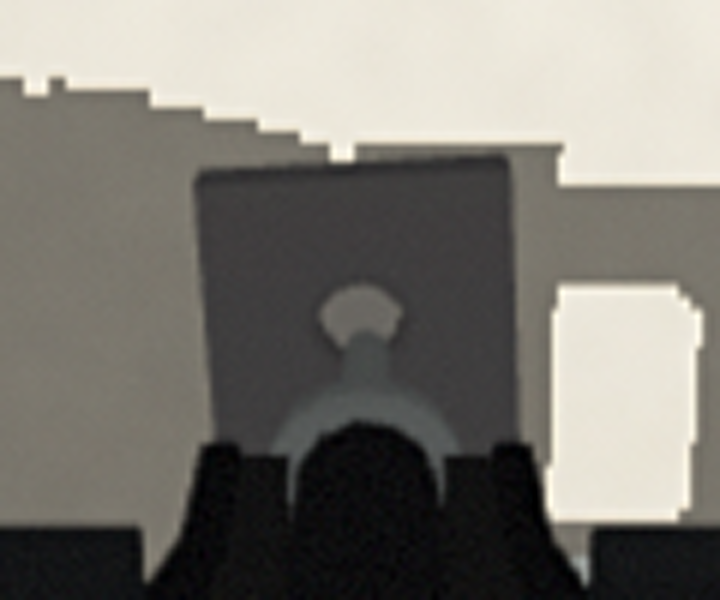

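jog_arm --increments '[[[0, 0.4, 0, -0.0006, 0.0003, -0.004, 1], [0, 0.4, 0, -0.0006, 0.0003, -0.009, 1], [0, 0.4, 0, -0.0006, 0.0003, -0.013, 1], [0, 0.4, 0, -0.0006, 0.0003, -0.016, 1], [0, 0.4, 0, -0.0006, 0.0003, -0.0185, 1], [0, 0.4, 0, -0.0006, 0.0003, -0.0185, 1], [0, 0.4, 0, -0.0006, 0.0003, -0.0185, 1]]]'

```text
time: 5.9
position: [0.6086, -0.0889, 0.1315]
tool_rot: [-0.499, 0.501, -0.5, 0.5]
ft_force: [-0.6, 0.3, 0.8]
grip_width: 0.0156
```

```bash
python3 look.py c8 wrist; python3 - <<'E'
import cv2
im=cv2.imread("pics/c8.png");cv2.imwrite("pics/c8z.png",cv2.resize(im[170:270,220:340],None,fx=6,fy=6,interpolation=cv2.INTER_CUBIC))
E
```

```text
5.9 [ 0.6086 -0.0889  0.1315] jaw -0.09 y [-0.      0.0016 -1.    ] F [-0.59  0.25  0.77] M [0.065 0.223 0.022] w 0.0156 q [-0.33  0.63  1.54  0.    0.98 -0.33]
```

View pics/c8z.png

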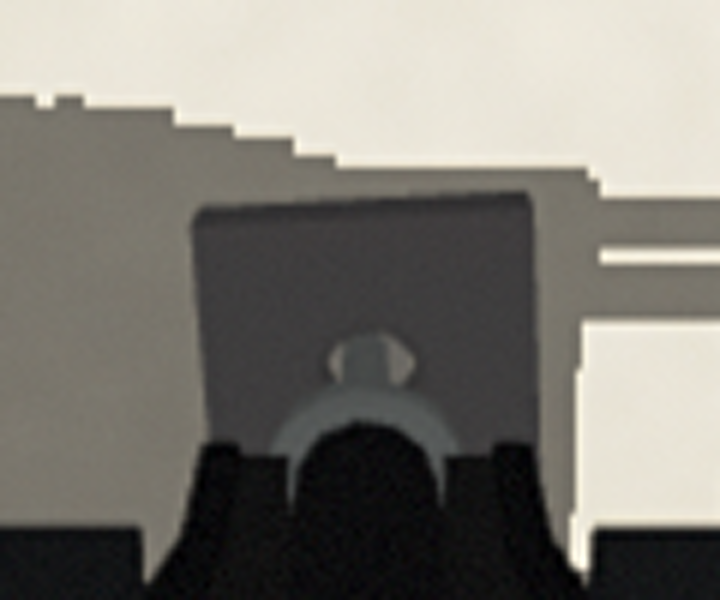

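jog_arm --increments '[[[0, 0, 0, 0, 0, -0.001, 1], [0, 0, 0, 0, 0, -0.002, 1], [0, 0, 0, 0, 0, -0.003, 1], [0, 0, 0, 0, 0, -0.004, 1], [0, 0, 0, 0, 0, -0.0045, 1], [0, 0, 0, 0, 0, -0.0045, 1]]]'

```text
time: 6.55
position: [0.6088, -0.089, 0.129]
tool_rot: [-0.499, 0.5, -0.5, 0.5]
ft_force: [-3.1, 1.7, 12.2]
grip_width: 0.0154
```

```bash
python3 look.py c9 wrist
```

```text
6.55 [ 0.6088 -0.089   0.129 ] jaw -0.08 y [ 0.001   0.0012 -1.    ] F [-3.08  1.68 12.23] M [ 0.246  0.698 -0.045] w 0.0154 q [-0.33  0.63  1.54  0.    0.97 -0.33]
```

jog_arm --increments '[[[0, 0, 0, 0, 0, 0.01, 1], [0, 0, 0, 0, 0, 0.025, 1], [0, 0, 0, 0, 0, 0.055, 1], [0, 0, 0, 0, 0, 0.055, 1], [0, 0, 0, 0, 0, 0.055, 1]]]'

```text
time: 7.1
position: [0.6093, -0.0892, 0.1844]
tool_rot: [0.499, -0.5, 0.501, -0.5]
ft_force: [-0.1, 0.7, -1.4]
grip_width: 0.0153
```

```bash
python3 look.py c10 wrist; python3 - <<'E'
import cv2
im=cv2.imread("pics/c10.png");cv2.imwrite("pics/c10z.png",cv2.resize(im[170:270,220:340],None,fx=6,fy=6,interpolation=cv2.INTER_CUBIC))
E
```

```text
7.1 [ 0.6093 -0.0892  0.1844] jaw -0.09 y [ 2.9e-03  5.0e-04 -1.0e+00] F [-0.06  0.66 -1.41] M [-0.037 -0.091 -0.004] w 0.0153 q [-0.33  0.56  1.5   0.    1.08 -0.33]
```

View pics/c10z.png

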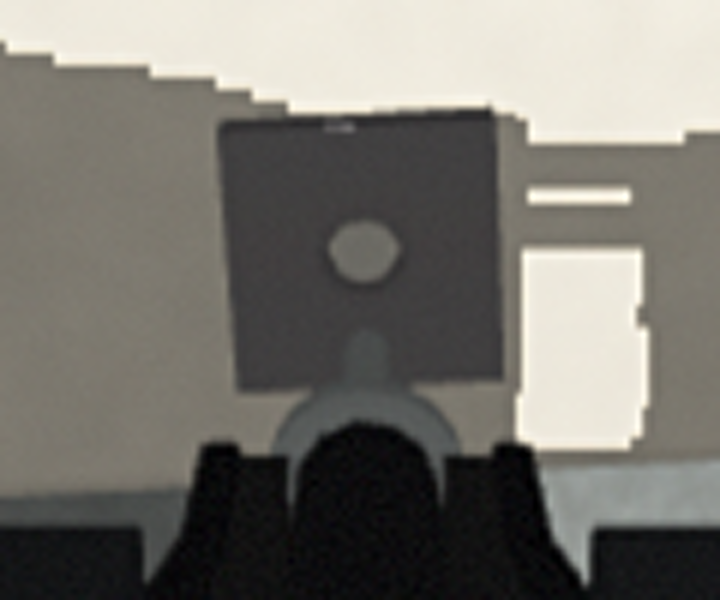

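jog_arm --increments '[[[0, 0.15, 0, -0.03, -0.028, 0, 1], [0, 0.15, 0, -0.065, -0.06, 0, 1], [0, 0.15, 0, -0.1, -0.093, 0, 1], [0, 0.15, 0, -0.135, -0.126, 0, 1], [0, 0.15, 0, -0.165, -0.154, 0, 1], [0, 0.15, 0, -0.1842, -0.172, 0, 1], [0, 0.15, 0, -0.1842, -0.172, -0.02, 1], [0, 0.15, 0, -0.1842, -0.172, -0.05, 1]]]'

```text
time: 7.95
position: [0.424, -0.2624, 0.1331]
tool_rot: [0.499, -0.501, 0.501, -0.499]
ft_force: [0.2, 0.1, -1.0]
grip_width: 0.0155
```

jog_arm --increments '[[[0, 0, 0, 0, 0, 0, 1], [0, 0, 0, 0, 0, 0, 1]]]'

```text
time: 8.15
position: [0.4233, -0.2619, 0.1322]
tool_rot: [-0.499, 0.502, -0.5, 0.499]
ft_force: [0.8, -0.7, -0.5]
grip_width: 0.0157
```

```bash
python3 look.py c11 wrist; python3 - <<'E'
import cv2
im=cv2.imread("pics/c11.png");cv2.imwrite("pics/c11z.png",cv2.resize(im[170:270,220:340],None,fx=6,fy=6,interpolation=cv2.INTER_CUBIC))
E
```

```text
8.15 [ 0.4233 -0.2619  0.1322] jaw -0.24 y [-0.0025  0.0016 -1.    ] F [ 0.81 -0.68 -0.47] M [-0.028 -0.058  0.007] w 0.0157 q [-0.78  0.5   1.83 -0.    0.81 -0.77]
```

View pics/c11z.png

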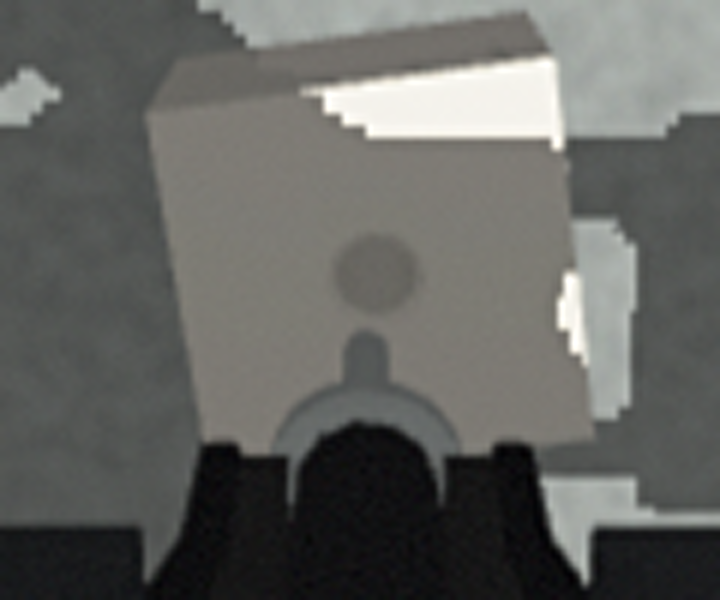

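```bash
python3 - <<'E'
from h import *
import json
i={k:np.array(v) for k,v in json.load(open("pics/c11.json")).items()}
f=lambda x,y:((x+.5)/6-.5+220,(y+.5)/6-.5+170)
print("cam",-i["R"].T@i["t"],"hole",onz(i,*f(376,273),.045))
for z in (.07,.0737): print(onz(i,*f(366,350),z))
print(proj(i,[.4233+.0025*.058,-.2619,.0737]),f(366,350))
E
```

```text
cam [ 0.42378459 -0.18159429  0.29374641] hole [ 0.42452386 -0.25914583  0.045     ]
[ 0.42305424 -0.26235725  0.07      ]
[ 0.42306632 -0.2610217   0.0737    ]
[281.05765451 228.94085191] (280.5833333333333, 227.91666666666666)
```

jog_arm --increments '[[[-0.1, -0.15, 0, 0.0013, 0.0022, 0, 1], [-0.1, -0.15, 0, 0.0013, 0.0022, -0.008, 1], [-0.1, -0.15, 0, 0.0013, 0.0022, -0.016, 1], [-0.1, -0.15, 0, 0.0013, 0.0022, -0.024, 1], [-0.1, -0.15, 0, 0.0013, 0.0022, -0.032, 1], [-0.1, -0.15, 0, 0.0013, 0.0022, -0.04, 1], [-0.1, -0.15, 0, 0.0013, 0.0022, -0.04, 1]]]'

```text
time: 8.9
position: [0.4247, -0.2596, 0.0917]
tool_rot: [-0.499, 0.501, -0.501, 0.499]
ft_force: [-0.4, 0.1, 0.2]
grip_width: 0.0155
```

```bash
python3 look.py c12 wrist; python3 - <<'E'
import cv2
im=cv2.imread("pics/c12.png");cv2.imwrite("pics/c12z.png",cv2.resize(im[170:270,220:340],None,fx=6,fy=6,interpolation=cv2.INTER_CUBIC))
E
```

```text
8.9 [ 0.4247 -0.2596  0.0917] jaw -0.23 y [-1.e-04  1.e-04 -1.e+00] F [-0.39  0.08  0.21] M [-0.05  -0.058  0.03 ] w 0.0155 q [-0.77  0.57  1.86  0.    0.71 -0.77]
```

View pics/c12z.png

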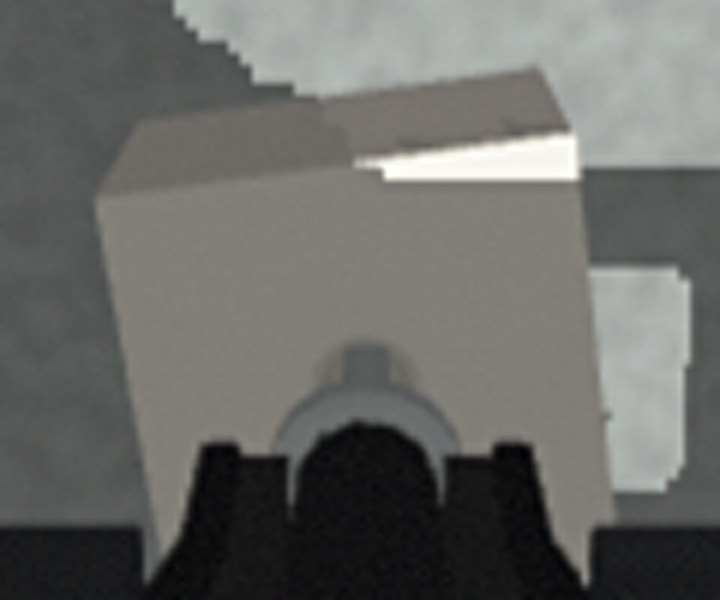

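In the hole. Lower to seat (TCP 0.0635: −0.028).

jog_arm --increments '[[[0, 0, 0, 0, 0, -0.01, 1], [0, 0, 0, 0, 0, -0.02, 1], [0, 0, 0, 0, 0, -0.025, 1], [0, 0, 0, 0, 0, -0.028, 1], [0, 0, 0, 0, 0, -0.0285, 1], [0, 0, 0, 0, 0, -0.0285, 1]]]'

```text
time: 9.55
position: [0.4251, -0.2599, 0.0637]
tool_rot: [0.499, -0.501, 0.501, -0.499]
ft_force: [0.6, -0.6, -0.9]
grip_width: 0.0154
```

jog_arm --increments '[[[0, 0, 0, 0, 0, -0.0008, 1], [0, 0, 0, 0, 0, -0.0014, 1], [0, 0, 0, 0, 0, -0.0014, 1], [0, 0, 0, 0, 0, -0.0014, 1]]]'

```text
time: 9.95
position: [0.4252, -0.2601, 0.0634]
tool_rot: [0.499, -0.5, 0.502, -0.499]
ft_force: [-1.8, 0.8, 8.0]
grip_width: 0.0154
```

Seated (8 N contact). Release and rise.

jog_arm --increments '[[[0, 0, 0, 0, 0, 0.0005, 1], [0, 0, 0, 0, 0, 0.0005, -0.3], [0, 0, 0, 0, 0, 0.0005, -1], [0, 0, 0, 0, 0, 0.0005, -1], [0, 0, 0, 0, 0, 0.0005, -1], [0, 0, 0, 0, 0, 0.0005, -1], [0, 0, 0, 0, 0, 0.0005, -1], [0, 0, 0, 0, 0, 0.0005, -1]]]'

```text
time: 10.75
position: [0.4252, -0.2601, 0.0638]
tool_rot: [0.499, -0.5, 0.502, -0.499]
ft_force: [0.1, 0.0, -0.2]
grip_width: 0.0633
```

jog_arm --increments '[[[0, 0, 0, 0, 0, 0.01, -1], [0, 0, 0, 0, 0, 0.03, -1], [0, 0, 0, 0, 0, 0.07, -1], [0, 0, 0, 0, 0, 0.11, -1], [0, 0, 0, 0, 0, 0.15, -1], [0, 0, 0, 0, 0, 0.15, -1]]]'

```text
time: 11.35
position: [0.4281, -0.2625, 0.2198]
tool_rot: [0.499, -0.496, 0.506, -0.499]
ft_force: [1.0, -0.5, 0.1]
grip_width: 0.0868
```

```bash
python3 look.py c13 wrist;python3 look.py c13s scene; python3 - <<'E'
import cv2,numpy as np
im=cv2.imread("pics/c13.png");im2=cv2.imread("pics/c13s.png")
a=cv2.resize(im[150:250,220:345],(500,400),interpolation=cv2.INTER_CUBIC);b=cv2.resize(im2[130:200,160:247],(280,225)) 
o=np.zeros((400,790,3),np.uint8);o[:,:500]=a;o[:225,505:785]=b;cv2.imwrite("pics/c13z.png",o)
E
```

```text
11.35 [ 0.4281 -0.2625  0.2198] jaw -0.2 y [ 0.0108 -0.0104 -0.9999] F [ 1.03 -0.5   0.11] M [-0.103 -0.101 -0.014] w 0.0868 q [-0.77  0.36  1.75  0.    1.02 -0.77]
11.4 [ 0.4267 -0.2614  0.2173] jaw -0.21 y [ 0.0072 -0.007  -0.9999] F [-0.11  0.06 -0.55] M [-0.059 -0.135  0.043] w 0.0871 q [-0.77  0.36  1.75 -0.    1.01 -0.77]
```

View pics/c13z.png

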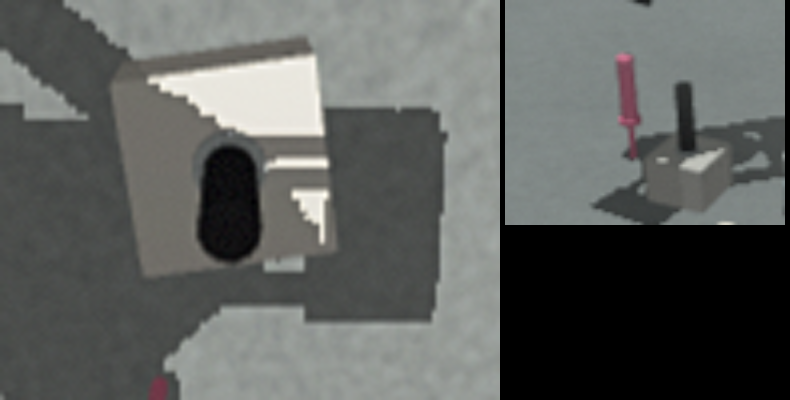

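jog_arm --increments '[[[0, 0, -5, 0.0, 0.03, 0, -1], [0, 0, -12, 0.005, 0.075, 0, -1], [0, 0, -20, 0.01, 0.12, 0, -1], [0, 0, -28, 0.01, 0.165, 0, -1], [0, 0, -37, 0.01, 0.21, 0, -1], [0, 0, -37, 0.01, 0.255, 0, -1], [0, 0, -37, 0.01, 0.3, 0, -1], [0, 0, -37, 0.01, 0.345, 0, -1]]]'

```text
time: 12.25
position: [0.4338, 0.0867, 0.214]
tool_rot: [0.316, -0.632, 0.635, -0.313]
ft_force: [0.4, -0.2, 0.3]
grip_width: 0.0871
```

jog_arm --increments '[[[0, 0, 0, 0, 0.04, 0, -1], [0, 0, 0, 0, 0.08, 0, -1], [0, 0, 0, 0, 0.12, 0, -1], [0, 0, 0, 0, 0.16, 0, -1], [0, 0, 0, 0, 0.17, 0, -1], [0, 0, 0, 0, 0.17, 0, -1], [0, 0, 0, 0, 0.17, 0, -1]]]'

```text
time: 12.95
position: [0.4329, 0.2557, 0.213]
tool_rot: [0.317, -0.632, 0.635, -0.312]
ft_force: [-0.4, -0.2, 0.1]
grip_width: 0.087
```

```bash
python3 look.py d1 wrist
```

```text
12.95 [0.4329 0.2557 0.213 ] jaw -37.21 y [-0.0057 -0.0065 -1.    ] F [-0.4  -0.22  0.08] M [ 0.022 -0.073  0.005] w 0.087 q [ 0.31  0.38  1.74 -0.01  1.03  0.97]
```

View pics/d1.png

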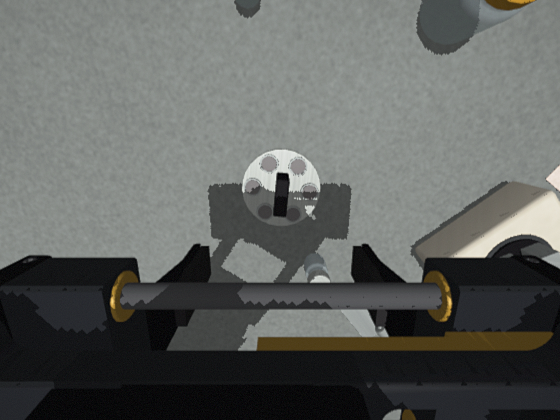

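```bash
python3 - <<'E'
from h import *
import json
i={k:np.array(v) for k,v in json.load(open("pics/d1.json")).items()}
im=cv2.imread("pics/d1.png")
y0,y1,x0,x1=160,225,262,305
m=(im[y0:y1,x0:x1].max(2)<40).astype(np.uint8)
c=max(cv2.findContours(m,0,2)[0],key=cv2.contourArea)
r=cv2.minAreaRect(c);print(cv2.contourArea(c),r[0][0]+x0,r[0][1]+y0,r[1],r[2])
cv2.imwrite("pics/d1z.png",cv2.resize(im[140:235,230:335],None,fx=6,fy=6,interpolation=cv2.INTER_CUBIC))
E
```

```text
476.0 281.3465347290039 194.53465270996094 (12.9354829788208, 42.786598205566406) 5.7105937004089355
```

View pics/d1z.png

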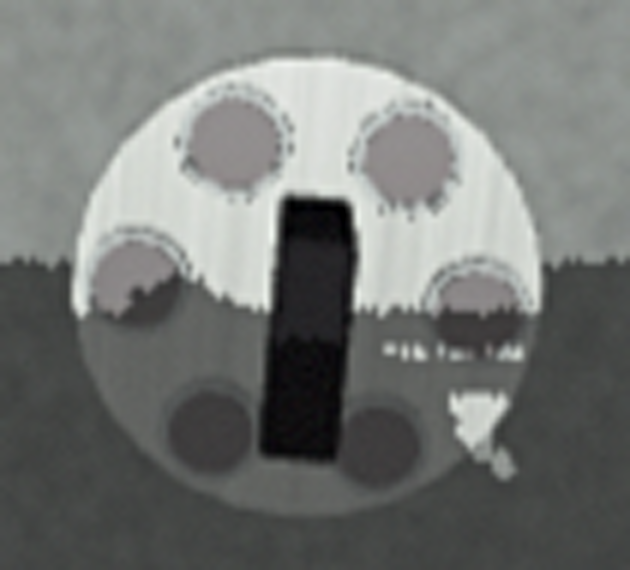

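```bash
python3 - <<'E'
from h import *
import json
i={k:np.array(v) for k,v in json.load(open("pics/d1.json")).items()}
f=lambda x,y:((x+.5)/6-.5+230,(y+.5)/6-.5+140)
P=np.array([onz(i,*f(*c),.088) for c in[(279,238),(355,240),(337,460),(260,453)]])
e=lambda a,b:np.degrees(np.arctan2(*(P[a]-P[b])[1::-1]))
print(P.round(4),P.mean(0),[np.linalg.norm(P[k]-P[k-1]).round(4) for k in range(4)],"ang",e(0,3),e(1,2),e(0,1),e(3,2))
L,R,T,B=[onz(i,*f(*c),.043) for c in[(73,285),(543,285),(308,55),(308,515)]]
print("disc",(L+R)/2,(T+B)/2,np.linalg.norm(L-R),np.linalg.norm(T-B))
print("holes",onz(i,*f(407,158),.043))
E
```

```text
[[0.4451 0.2803 0.088 ]
 [0.4549 0.2724 0.088 ]
 [0.4294 0.2434 0.088 ]
 [0.4196 0.2525 0.088 ]] [0.43724667 0.26214717 0.088     ] [np.float64(0.0377), np.float64(0.0126), np.float64(0.0386), np.float64(0.0134)] ang 47.525665570058855 48.635002548910045 141.25263626221346 137.31574888564805
disc [0.43816746 0.26314105 0.043     ] [0.43706232 0.26168782 0.043     ] 0.09111336798981462 0.09109356232946725
holes [0.46797033 0.27135136 0.043     ]
```

jog_arm --increments '[[[0.37, -0.33, -4.7, 0.0046, 0.0066, 0, -1], [0.37, -0.33, -4.7, 0.0046, 0.0066, -0.04, -1], [0.37, -0.33, -4.7, 0.0046, 0.0066, -0.08, -1], [0.37, -0.33, -4.7, 0.0046, 0.0066, -0.11, -1], [0.37, -0.33, -4.7, 0.0046, 0.0066, -0.11, -1], [0.37, -0.33, -4.7, 0.0046, 0.0066, -0.11, -1]]]' --squeeze 40

```text
time: 13.6
position: [0.4379, 0.2608, 0.1033]
tool_rot: [-0.287, 0.646, -0.646, 0.287]
ft_force: [-0.2, 0.7, 0.1]
grip_width: 0.0869
```

```bash
python3 look.py d2 wrist
```

```text
13.6 [0.4379 0.2608 0.1033] jaw -42.08 y [-8.e-04 -1.e-04 -1.e+00] F [-0.22  0.69  0.14] M [ 0.01  -0.066  0.03 ] w 0.0869 q [0.32 0.56 1.83 0.   0.76 1.05]
```

View pics/d2.png

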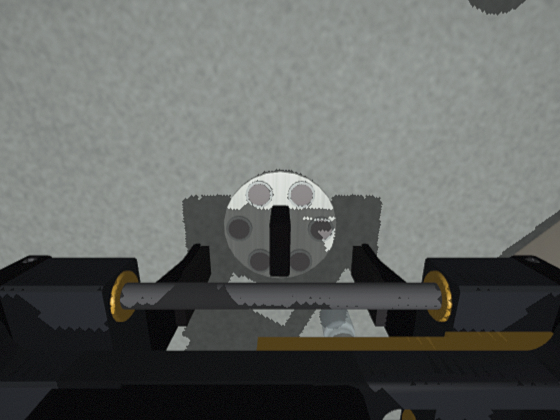

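jog_arm --increments '[[[0, 0, 0, 0, 0.001, -0.02, -1], [0, 0, 0, 0, 0.001, -0.04, -1], [0, 0, 0, 0, 0.001, -0.051, -1], [0, 0, 0, 0, 0.001, -0.051, 0], [0, 0, 0, 0, 0.001, -0.051, 1], [0, 0, 0, 0, 0.001, -0.051, 1], [0, 0, 0, 0, 0.001, -0.051, 1], [0, 0, 0, 0, 0.001, -0.051, 1]]]'

```text
time: 14.45
position: [0.4392, 0.2625, 0.0538]
tool_rot: [0.286, -0.646, 0.646, -0.288]
ft_force: [-0.1, 0.7, -0.0]
grip_width: 0.0553
```

jog_arm --increments '[[[0, 0, 0, 0, 0, 0, 1], [0, 0, 0, 0, 0, 0, 1], [0, 0, 0, 0, 0, 0, 1], [0, 0, 0, 0, 0, 0, 1], [0, 0, 0, 0, 0, 0, 1], [0, 0, 0, 0, 0, 0, 1], [0, 0, 0, 0, 0, 0, 1], [0, 0, 0, 0, 0, 0, 1]]]'

```text
time: 15.25
position: [0.439, 0.2625, 0.0538]
tool_rot: [-0.286, 0.646, -0.646, 0.288]
ft_force: [-0.9, 0.7, 0.5]
grip_width: 0.0136
```

```bash
python3 look.py d3 wrist
```

```text
15.25 [0.439  0.2625 0.0538] jaw -42.06 y [ 0.0026  0.0012 -1.    ] F [-0.93  0.72  0.47] M [ 0.09   0.026 -0.013] w 0.0136 q [0.32 0.65 1.85 0.   0.64 1.05]
```

View pics/d3.png

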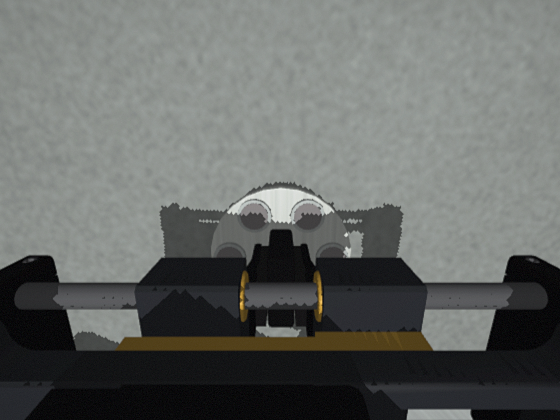

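```bash
cat > rim.py <<'E'
import sys,json
from h import *
n=sys.argv[1];off=float(sys.argv[2]) # TCP pos given
tcp=np.array(eval(sys.argv[3]))
i={k:np.array(v) for k,v in json.load(open(f"pics/{n}.json")).items()}
im=cv2.imread(f"pics/{n}.png")
cv2.imwrite(f"pics/{n}z.png",cv2.resize(im[170:270,200:360],None,fx=5,fy=5,interpolation=cv2.INTER_CUBIC))
print("cam-tcp",-i["R"].T@i["t"]-tcp)
for z in (tcp[2]-off+.008,):
  for d in (0,): print(z)
print("proj disc centre",proj(i,[tcp[0],tcp[1],tcp[2]-off+.008]))
E
python3 rim.py d3 .0188 "[.439,.2625,.0538]"
```

```text
cam-tcp [0.05258178 0.05989377 0.16162236]
0.043000000000000003
proj disc centre [281.7187793  253.78179164]
```

View pics/d3z.png

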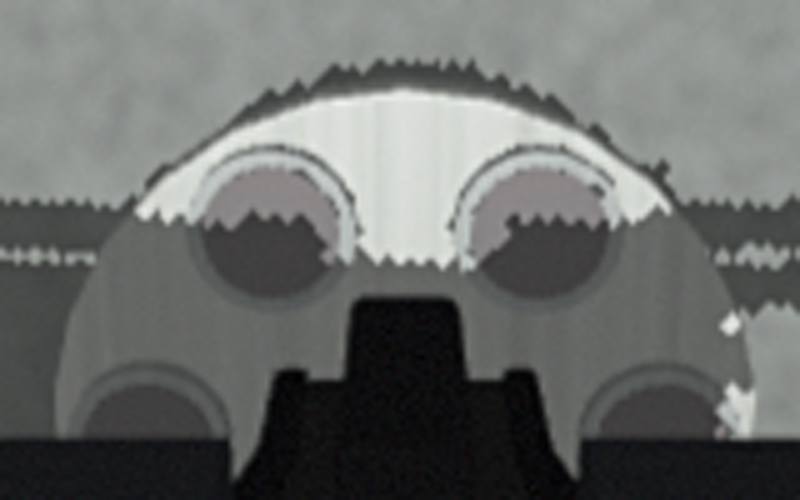

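```bash
cat > fit.py <<'E'
from h import *
import json
from scipy.optimize import least_squares
def fit(n,pts,z,tcp,jaw):
    i={k:np.array(v) for k,v in json.load(open(f"pics/{n}.json")).items()}
    f=lambda x,y:((x+.5)/5-.5+200,(y+.5)/5-.5+170)
    P=np.array([onz(i,*f(*p),z) for p in pts])[:,:2]
    s=least_squares(lambda c:np.hypot(*(P-c).T)-.046,P.mean(0)-[0,.02])
    a=np.radians(jaw); d=s.x-np.array(tcp)[:2]
    print("centre",s.x,"res",s.fun.round(4),"rel tcp: jaw dir",d@[np.cos(a),np.sin(a)],"cam dir",d@[-np.sin(a),np.cos(a)])
    return s.x
E
python3 - <<'E'
from fit import *
fit("d3",[(405,91),(250,128),(140,205),(68,320),(54,420),(560,124),(670,205),(738,320),(756,420)],.043,(.439,.2625),-42.06)
E
```

```text
centre [0.43655445 0.26093442] res [ 0.0004 -0.0002 -0.0002 -0.0001 -0.0005  0.0003 -0.0001 -0.0005 -0.0003] rel tcp: jaw dir -0.0007668825299973734 cam dir -0.0028006495372418926
```

jog_arm --increments '[[[0, 0.1, 0, 0, 0, 0.02, 1], [0, 0.1, 0, 0, 0, 0.055, 1], [0, 0.1, 0, 0, 0, 0.095, 1], [0, 0.1, 4, 0.008, -0.012, 0.12, 1], [0, 0.1, 10, 0.028, -0.039, 0.12, 1], [0, 0.1, 16, 0.05, -0.071, 0.12, 1], [0, 0.1, 22, 0.073, -0.103, 0.12, 1], [0, 0.1, 27, 0.096, -0.136, 0.12, 1]]]'

```text
time: 16.1
position: [0.535, 0.1253, 0.1734]
tool_rot: [-0.431, 0.561, -0.559, 0.432]
ft_force: [0.3, 0.7, -2.6]
grip_width: 0.0141
```

```bash
python3 look.py d4 wrist
```

```text
16.1 [0.535  0.1253 0.1734] jaw -14.8 y [-0.0011  0.0018 -1.    ] F [ 0.34  0.66 -2.56] M [-0.003 -0.101  0.017] w 0.0141 q [0.03 0.49 1.67 0.   0.98 0.28]
```

View pics/d4.png

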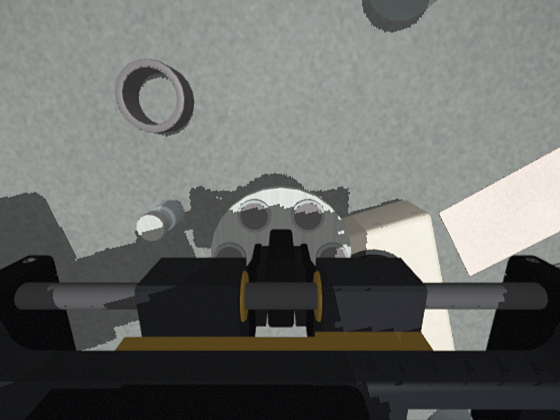

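jog_arm --increments '[[[0, 0, 1, 0.02, -0.028, 0, 1], [0, 0, 2.5, 0.045, -0.063, 0, 1], [0, 0, 2.5, 0.06, -0.085, 0, 1], [0, 0, 2.5, 0.0695, -0.0978, 0, 1], [0, 0, 2.5, 0.0695, -0.0978, 0, 1], [0, 0, 2.5, 0.0695, -0.0978, 0, 1], [0, 0, 2.5, 0.0695, -0.0978, -0.02, 1], [0, 0, 2.5, 0.0695, -0.0978, -0.02, 1]]]'

```text
time: 16.95
position: [0.6069, 0.0241, 0.1515]
tool_rot: [0.444, -0.55, 0.551, -0.444]
ft_force: [-0.6, 0.2, -2.4]
grip_width: 0.0136
```

jog_arm --increments '[[[0, 0, 0, 0, 0, 0, 1], [0, 0, 0, 0, 0, 0, 1]]]'

```text
time: 17.15
position: [0.6059, 0.0253, 0.1518]
tool_rot: [-0.445, 0.55, -0.55, 0.444]
ft_force: [-0.7, -0.2, -2.8]
grip_width: 0.0137
```

```bash
python3 look.py d5 wrist;python3 look.py d5s scene; python3 - <<'E'
import cv2
im=cv2.imread("pics/d5s.png");cv2.imwrite("pics/d5sz.png",cv2.resize(im[150:280,170:310],None,fx=5,fy=5,interpolation=cv2.INTER_CUBIC)[:600])
im=cv2.imread("pics/d5.png");cv2.imwrite("pics/d5z.png",cv2.resize(im[170:270,200:360],None,fx=5,fy=5,interpolation=cv2.INTER_CUBIC))
E
```

```text
17.15 [0.6059 0.0253 0.1518] jaw -12.14 y [-1.8e-03 -7.0e-04 -1.0e+00] F [-0.73 -0.17 -2.76] M [-0.009 -0.092  0.032] w 0.0137 q [-0.14  0.59  1.55 -0.    1.01  0.07]
17.2 [0.6066 0.025  0.152 ] jaw -12.15 y [-5.e-04 -1.e-03 -1.e+00] F [-0.33  0.49 -2.8 ] M [-0.081 -0.09   0.016] w 0.014 q [-0.14  0.59  1.54 -0.    1.01  0.07]
```

View pics/d5sz.png

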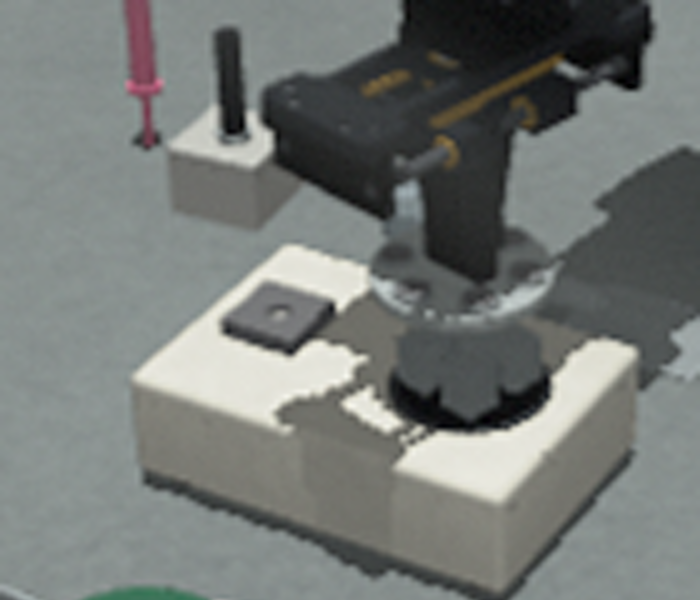

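View pics/d5z.png

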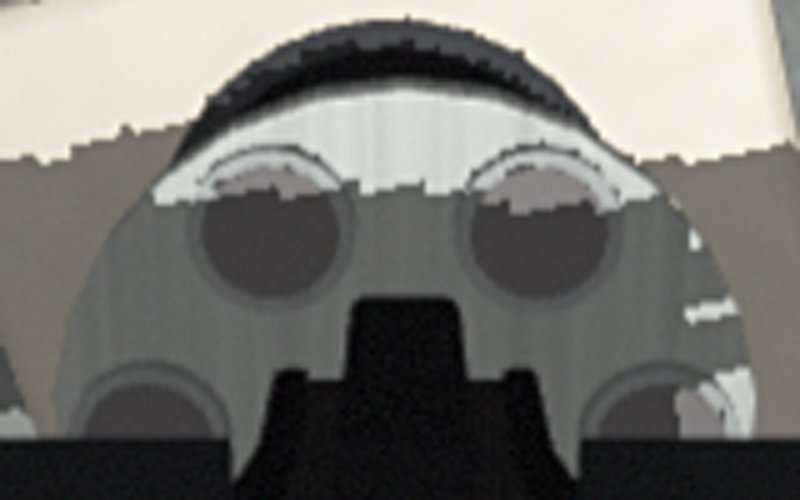

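```bash
python3 - <<'E'
from fit import *
fit("d5",[(405,88),(250,128),(140,205),(68,320),(54,420),(560,124),(670,205),(738,320),(756,420)],.141,(.6059,.0253),-12.15)
i={k:np.array(v) for k,v in json.load(open("pics/c5.json")).items()}
f=lambda x,y:((x+.5)/5-.5+220,(y+.5)/5-.5)
for z in (.07,.074):
    L,R,T,B=[onz(i,*f(*c),z) for c in[(102,345),(585,345),(345,78),(345,610)]]
    print(z,(L+R)/2,(T+B)/2,np.linalg.norm(L-R)/2,np.linalg.norm(T-B)/2)
    r=(np.linalg.norm(L-R)/2)
    j={k:np.array(v) for k,v in json.load(open("pics/d5.json")).items()}
    g=lambda x,y:((x+.5)/5-.5+200,(y+.5)/5-.5+170)
    P=np.array([onz(j,*g(*p),z) for p in [(405,19),(320,35),(250,68),(205,105),(490,37),(550,75),(590,120)]])[:,:2]
    s=least_squares(lambda c:np.hypot(*(P-c).T)-r,P.mean(0)-[0,.03]);print("ring d5",s.x,s.fun.round(4))
E
```

```text
centre [0.6050104 0.0230483] res [ 0.0006 -0.0003 -0.0003 -0.0001 -0.0004  0.0002 -0.0002 -0.0005 -0.0003] rel tcp: jaw dir -0.0003957535088001864 cam dir -0.002388498618903259
0.07 [0.60347208 0.02694399 0.07      ] [0.60373701 0.02507913 0.07      ] 0.041594050413884455 0.04170401495145027
ring d5 [0.60357933 0.02513799] [ 0.0002 -0.0006 -0.0002  0.0005  0.0003  0.0001 -0.0001]
0.074 [0.60337189 0.02627917 0.074     ] [0.60363296 0.02444145 0.074     ] 0.040988745763536776 0.041097110023050845
ring d5 [0.6038705  0.02634803] [ 0.0002 -0.0006 -0.0002  0.0005  0.0003  0.0001 -0.0001]
```

jog_arm --increments '[[[0, 0, 0, -0.0017, 0.002, 0, 1], [0, 0, 0, -0.0017, 0.002, 0, 1], [0, 0, 0, -0.0017, 0.002, -0.004, 1], [0, 0, 0, -0.0017, 0.002, -0.008, 1], [0, 0, 0, -0.0017, 0.002, -0.011, 1], [0, 0, 0, -0.0017, 0.002, -0.014, 1], [0, 0, 0, -0.0017, 0.002, -0.016, 1], [0, 0, 0, -0.0017, 0.002, -0.016, 1]]]'

```text
time: 18.05
position: [0.605, 0.0266, 0.1357]
tool_rot: [0.445, -0.55, 0.55, -0.444]
ft_force: [-0.2, -0.3, -2.6]
grip_width: 0.0142
```

```bash
python3 look.py d6s scene; python3 - <<'E'
import cv2
im=cv2.imread("pics/d6s.png");cv2.imwrite("pics/d6sz.png",cv2.resize(im[180:250,220:300],None,fx=8,fy=8,interpolation=cv2.INTER_CUBIC)[:600])
E
```

```text
18.05 [0.605  0.0266 0.1357] jaw -12.18 y [-5.0e-04 -1.1e-03 -1.0e+00] F [-0.24 -0.32 -2.64] M [-0.007 -0.096  0.044] w 0.0142 q [-0.14  0.61  1.56 -0.    0.97  0.07]
```

View pics/d6sz.png

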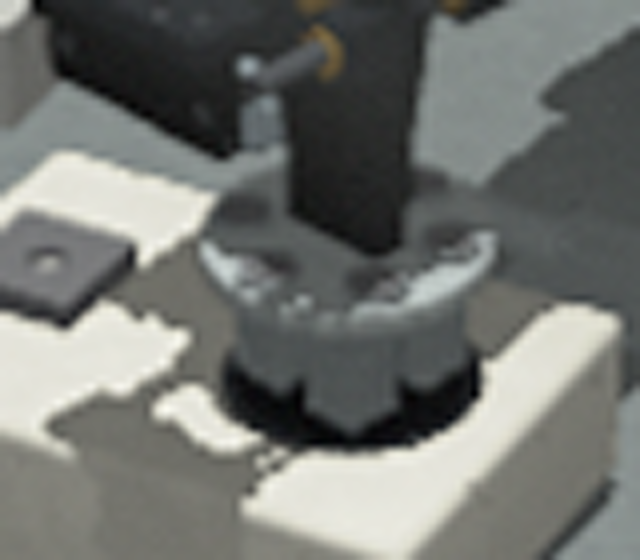

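jog_arm --increments '[[[0, 0, 0, -0.0004, 0.0006, -0.002, 1], [0, 0, 0, -0.0004, 0.0006, -0.004, 1], [0, 0, 0, -0.0004, 0.0006, -0.006, 1], [0, 0, 0, -0.0004, 0.0006, -0.008, 1], [0, 0, 0, -0.0004, 0.0006, -0.009, 1], [0, 0, 0, -0.0004, 0.0006, -0.009, 1]]]'

```text
time: 18.7
position: [0.6046, 0.0273, 0.1267]
tool_rot: [0.445, -0.55, 0.55, -0.444]
ft_force: [1.3, 0.1, -2.7]
grip_width: 0.0138
```

```bash
python3 look.py d7 wrist
```

```text
18.7 [0.6046 0.0273 0.1267] jaw -12.18 y [-5.0e-04 -1.1e-03 -1.0e+00] F [ 1.26  0.1  -2.66] M [ 0.007 -0.114 -0.017] w 0.0138 q [-0.14  0.62  1.57 -0.    0.95  0.07]
```

jog_arm --increments '[[[0, 0, 0, 0, 0, -0.002, 1], [0, 0, 0, 0, 0, -0.004, 1], [0, 0, 0, 0, 0, -0.006, 1], [0, 0, 0, 0, 0, -0.007, 1], [0, 0, 0, 0, 0, -0.008, 1], [0, 0, 0, 0, 0, -0.009, 1], [0, 0, 0, 0, 0, -0.009, 1]]]' --squeeze 55

```text
time: 19.45
position: [0.6052, 0.0272, 0.1191]
tool_rot: [0.444, -0.55, 0.551, -0.444]
ft_force: [-2.5, 0.6, 7.7]
grip_width: 0.0135
```

```bash
python3 look.py d8 wrist; python3 rim.py d8 .0188 "[.6046,.0273,.1188]"
```

```text
19.45 [0.6052 0.0272 0.1191] jaw -12.17 y [ 0.0012 -0.0013 -1.    ] F [-2.47  0.61  7.67] M [-0.007  0.286  0.03 ] w 0.0135 q [-0.14  0.63  1.57 -0.    0.93  0.07]
cam-tcp [0.01689001 0.0789099  0.16159699]
0.10800000000000001
proj disc centre [280.21191711 253.9776734 ]
```

View pics/d8z.png

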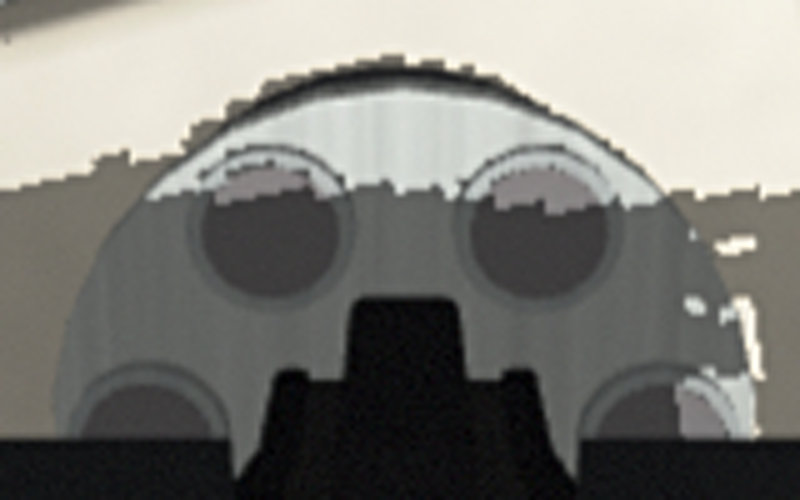

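jog_arm --increments '[[[0, 0, 0, 0, 0, -0.001, 1], [0, 0, 0, 0, 0, -0.002, 1], [0, 0, 0, 0, 0, -0.0025, 1], [0, 0, 0, 0, 0, -0.0025, 1], [0, 0, 0, 0, 0, -0.0025, 1]]]'

```text
time: 20.0
position: [0.6052, 0.0272, 0.1188]
tool_rot: [0.444, -0.549, 0.551, -0.444]
ft_force: [-4.5, 1.0, 12.6]
grip_width: 0.0136
```

```bash
python3 look.py d9 wrist
```

```text
20.0 [0.6052 0.0272 0.1188] jaw -12.16 y [ 0.0019 -0.0016 -1.    ] F [-4.52  1.02 12.59] M [ 0.058  0.772 -0.025] w 0.0136 q [-0.14  0.63  1.57 -0.    0.93  0.07]
```

jog_arm --increments '[[[0, 0.1, 0, -0.0006, 0, -0.0025, 1], [0, 0.1, 0, -0.0006, 0, -0.0032, 1], [0, 0.1, 0, -0.0006, 0, -0.0038, 1], [0, 0.1, 0, -0.0006, 0, -0.0038, 1], [0, 0.1, 0, -0.0006, 0, -0.0038, 1], [0, 0.1, 0, -0.0006, 0, -0.0038, 1]]]'

```text
time: 20.65
position: [0.6052, 0.0272, 0.1187]
tool_rot: [0.444, -0.549, 0.551, -0.445]
ft_force: [-6.0, 0.6, 19.6]
grip_width: 0.0135
```

```bash
python3 look.py e1 wrist; python3 look.py e1s scene;python3 look.py e1t top;  python3 - <<'E'
import cv2
im=cv2.imread("pics/e1s.png");cv2.imwrite("pics/e1sz.png",cv2.resize(im[130:270,180:340],None,fx=4.2,fy=4.2,interpolation=cv2.INTER_CUBIC))
E
```

```text
20.65 [0.6052 0.0272 0.1187] jaw -12.15 y [ 0.0027 -0.0021 -1.    ] F [-5.98  0.63 19.55] M [ 0.165  0.988 -0.057] w 0.0135 q [-0.14  0.63  1.57 -0.    0.93  0.07]
20.7 [0.6052 0.0271 0.1187] jaw -12.15 y [ 0.0026 -0.002  -1.    ] F [-4.4  -0.99 19.31] M [0.149 1.069 0.016] w 0.0139 q [-0.14  0.63  1.57 -0.    0.93  0.07]
20.75 [0.6052 0.0271 0.1187] jaw -12.16 y [ 0.0026 -0.002  -1.    ] F [-4.37 -0.11 19.43] M [ 0.135  0.973 -0.114] w 0.0136 q [-0.14  0.63  1.57 -0.    0.93  0.07]
```

View pics/e1sz.png

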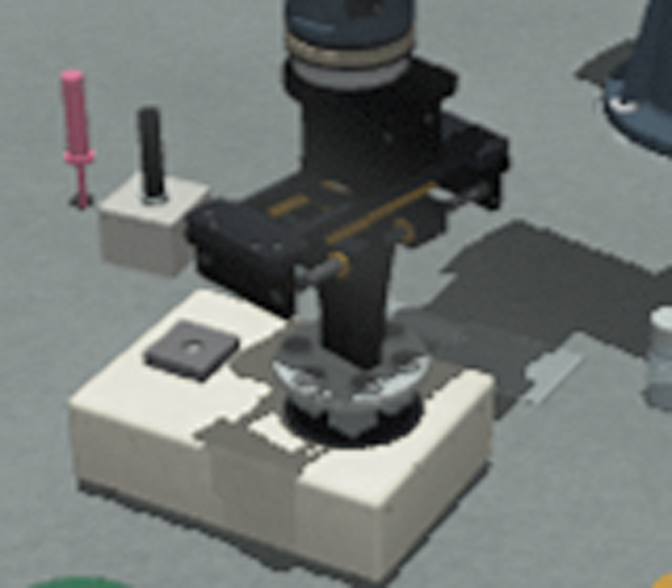

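View pics/e1t.png

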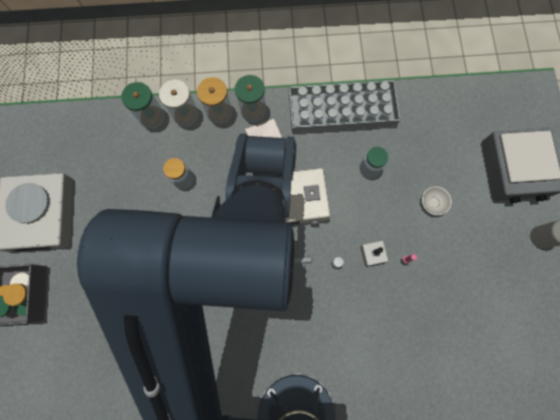

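View pics/e1.png

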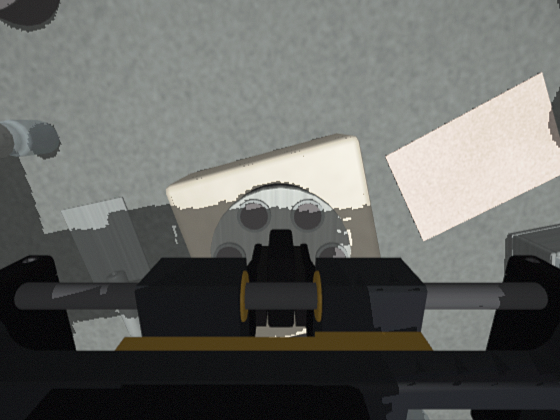

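```bash
python3 -c "
from rig import *
print(hand_in()); o=get_obs(); print(o['time'],o['position'],o['ft_force'])"
```

```text
the job is handed in; nothing more can be done
None
the job is handed in; nothing more can be done
```

The job is done in the order asked and was handed in at about 20.8 s, with the arm still holding the head pressed down.

- **Reset button:** I pushed it with the black stylus until it stopped. The tip was about 9.5 mm below the hole's mouth and the contact force was about 12 N, well over the button's 3.5 N.
- **Stylus:** It went back into its stand, where the collar met the block with about 8 N. I then let go. The wrist and scene pictures showed it standing upright, and the pink look-alike was left alone.
- **Vial head:** I took it off its collar by the grip bar, turned it about 30° to match the hub slots and slid it down. It met no contact until the plunger.
- **Last checks:** The head's underside was about 99.9 mm above the bench (the hub top is at 100 mm). It was held with about 22 N net down, and the height no longer changed as I pushed harder. The last scene picture shows no gap between disc and hub.
- **Other objects:** The jars, dish and vials that I could see looked unmoved. In the last top picture the arm hid the left vials and most of the spatula. I only glanced at those in the other two views and did not measure any of them.

My readings disagreed in two places. The bar angle was 52.5° in the top camera and 48° in the wrist camera, so I used the wrist value, and the bar then looked straight between the fingers. A sideways force of about 4–6 N stayed on the tool at the end, and my small correction did not remove it.

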